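# Measure the enamel of a grill pan with a spring-nosed probe

## Task

Wake the coating tester by pressing its spring plunger down to the stop and letting it come back up; only then lift the probe out of its stand and put its nose inside the chalk ring (not the cross) on the sloping side of the grill pan, square to that sloping surface, pushed lightly so that the spring nose is about half in. Finish while holding it there like that, still in the gripper: do not let go or put it back. Do not press hard, do not shove the pan about, and leave the other things on the desk where they are.

Things in the scene. Friction and masses are not known exactly. Their poses are not given: they have to be found in the camera images.
- pan: black enamelled ash pan, upside down, loose (about 0.6 kg): low cone, diameter 240 mm at the foot, rim 10 high, side rising inwards at 20 degrees to a flat top of diameter 70 at height 41, with a steel stud 38 wide, 12 high. Origin: centre of the foot, on the desk; z up, x towards the chalk ring. The chalk cross (not to be measured) is 135 degrees round from the ring (counter-clockwise from above)
- spot (a point): centre of the chalk ring on the pan's sloping side (ring of mean diameter 22, bare enamel inside), 78 from the pan's axis and 25 above the desk; its z axis points straight out of the sloping surface (20 degrees from vertical, leaning away from the pan's middle), x points down the slope
- tester: coating tester, grey box 130 (x) by 85 (y), 50 high, fixed to the desk; origin: centre of the underside, z up. A small screen lies towards +x, a spring plunger stands on top 30 from the middle towards -x
- plunger_top (a point): centre of the top of the plunger's flat black head (diameter 34), 88 above the desk when up; moves with the head
- plunger (a joint): plunger travel in m: 0 fully up, 0.012 fully down at its stop; a spring of 2 N at the top rising to 7 N at the stop pushes it up
- stand: aluminium block 75 by 75, 80 high, fixed to the desk on a thin black rubber foot 95 by 95, with an upright through hole of diameter 23 in the middle (mm) in which the probe hangs by its collar. Origin: centre of the underside; z up
- probe: cordless probe, 0.12 kg, upright in the stand, nose down; can turn in the hole. Origin: on its axis at the collar's underside (80 mm above the desk in the stand); z from nose to handle. Collar: diameter 36, from 0 to 6. Handle: grey square bar 24 by 24 (sides along x and y) from 6 to 76. Barrel: diameter 20, from 0 to -45. Spring nose: brass pin, diameter 8, round end, -45 to -60
- nose_tip (a point): very end of the probe's spring nose, on the probe's axis; 60 below the probe's origin when the nose is out, 20 above the desk while in the stand
- nose (a joint): how far the spring nose is pushed into the barrel, in m: 0 out, 0.010 fully in at its stop; the spring takes 1 N to start moving, 3.5 N at half travel, 6 N at the stop
- wheel: black plastic grill wheel, diameter 130, 36 high, lying flat (mm); loose, to be left alone
- screwdriver: screwdriver lying on the desk (mm); loose, to be left alone
- wrench: steel wrench lying on the desk (mm); loose, to be left alone
- dish: small white dish of bolts, diameter 96, 28 high (mm); loose, to be left alone
- mug: mug, diameter 80, 90 high (mm); loose, to be left alone
- grip_bar: wooden handle bar of the grill, 120 long, 26 thick, with two steel brackets, lying flat (mm); loose, to be left alone
Not all that is in view belongs to the job. What is shaped like the tester but red is not meant.

How it is judged:
On the way, in this order (a step that is already met when the one before it is completed fails the run):
1. the plunger is pressed to its stop while the probe is still in its stand (value of joint plunger above 0.0105 m and z of nose_tip in the frame of stand below 0.04 m and horizontal distance between nose_tip and stand below 0.03 m), for 0.1 s.
2. the plunger is back up (value of joint plunger below 0.003 m), for 0.1 s.
3. the probe is held by the fingers, lifted clear out of the stand (z of nose_tip in the frame of stand above 0.085 m and contact force between the fingers and probe above 0.5 N), for 0.1 s.
At the end, for the whole second after the job is handed in: Held still in the fingers: nose tip within 7 mm of the chalk ring's centre, probe within 9 degrees of square to the surface, nose pushed in 2 to 8.5 mm, 1 to 7.5 N between probe and pan; plunger up, stand free of the probe, pan flat and within 20 mm of its start (distance between nose_tip and spot below 0.007 m and angle between the z axis of probe and the z axis of spot, either way round below 0.16 rad and value of joint nose between 0.002 and 0.0085 m and contact force between probe and pan between 1 and 7.5 N and contact force between the fingers and probe above 1 N and linear speed of probe below 0.02 m/s and contact force between probe and stand below 0.1 N and value of joint plunger below 0.003 m and distance of pan from where it was at the start of the episode below 0.02 m and angle between pan's own z axis and vertical below 0.03 rad); the arm keeps its last pose, push and grip.
It fails at once if the pan is pressed with more than 20 N (contact force between any of probe, the arm, the fingers and pan above 20 N).
It fails at once if the pan is shoved more than 40 mm (distance of pan from where it was at the start of the episode above 0.04 m).
It fails at once if a bystander is moved more than 30 mm (distance of any of wheel, screwdriver, wrench, dish, mug, grip_bar from where it was at the start of the episode above 0.03 m).
It also fails if it takes over 64 s, if anything falls off the work surface, if the arm or the gripper's body presses on something with over 40 N, if the wrist force passes 120 N, or if a joint passes its speed limit or range.

## Robot

A 7-joint arm with a two-finger parallel gripper is mounted at the origin on the work surface. World frame = base frame: x ahead of the robot, y to its left, z up, the work surface at z = 0. Lengths are in m, angles in rad, forces in N, time in s.
With the tool pointing down it reaches from about 0.4 to 0.875 m from the base axis. Payload 6.5 kg.
Tool frame: the origin (TCP) lies at the very end of the fingers, on their centre line; the grasp point (between the pads) lies 19 mm behind it; z points along the fingers, y is the line along which they close (so a half turn about z gives the same grasp; the last joint's range is limited). The gripper opens to 88 mm and grips with 3 to 60 N. Pads are 18 mm wide; open, the fingers measure 123 mm over their backs; the gripper's body (75 mm by 187 mm) begins 45 mm behind the grasp point.
Start: joints at [1.185, 0.536, -0.004, 1.538, 0.003, 1.067, -0.071], TCP at [0.204, -0.617, 0.216] pointing down, gripper open.
Joint ranges: [-2.7, 2.7], [-0.37, 2.16], [-1.27, 1.26], [0.24, 2.4], [-1.31, 4.45], [0.19, 1.91], [-2.76, 2.76]. Speed limits (rad/s): [2.39, 2.39, 3.14, 3.14, 3.14, 3.14, 3.14].

## Interface

Orientations are given as a unit quaternion [x, y, z, w].
In Python, from plant import arm gives the robot as it stands.
- The arm moves only by the tool servo_tool, never from a script. Its arguments are lists of equal length, an entry for each row: "xyz": the shift along the tool's x, y, z in mm, a list of three; "dr": the turn, a rotation vector about the tool's x, y, z in degrees, a list of three; "fingers": the closure, from 0 (fully open) to 1 (shut). In form: {"xyz": [[x, y, z], ...], "dr": [[wx, wy, wz], ...], "fingers": [fingers, ...]}. A call has 1 to 10 rows; each row shifts and turns the commanded pose from where the row before left it, along the tool's axes as they then stand; what a row does not reach is not made up. A row lasts 1/10 s, in which the tool goes at most 50 mm and 8.59 degrees, less where a joint would pass 70% of its speed; a pose out of reach is approached as far as the arm can. A call with a gripper value outside its range is refused whole. The fingers move at their own pace and stop on an object; "force" is the grip in N (left out, the last holds). Time passes only in rows, so rows that do not move let the fingers close. It gives the time, the measured TCP pose, the force, the opening and the grip force at its end, in the units of the state.
- arm.state(): the state, without advancing time (a new reading comes with each control period).
- arm.snapshot(name): name is "scene" or "side" or "wrist"; returns (picture, depth): 400x640x3 uint8, blue, green, red; 400x640 float32, m along the optical axis (not along the pixel's ray), 0 where there is no reading.
- arm.camera_params(name): a dict with "fovy" (degrees; the focal length in pixels is half the picture's height over the tangent of half this angle, whatever the lens; pixels are square), "cx", "cy" (the principal point, pixels), "distortion" ([k1, k2, p1, p2, k3] as OpenCV has them; the pictures are not rectified), "R" (3x3) and "t" (3): a world point X has camera coordinates R X + t; the wrist camera has in their place "mount" (4x4, takes a point from camera to tool coordinates, whose origin is the TCP and whose axes are the flange's). Camera axes: x right, y down, z forward; pixel columns grow to the right and rows downward; lengths in m; the calibration is good to about 2 mm. A picture is of the moment at which its call begins: read the wrist's pose just before it. camera_params takes no time and is no camera call.
- arm.job_done(): hands the job in; it is judged then, once.
The state is a dict: "t": time; "joint_positions": joint angles; "qvel": joint speeds; "tau": joint torques, N m; "tool_pos": TCP position; "tool_rot": TCP orientation; "ft_force": force on the tool from outside, world axes, zero at the start; "ft_torque": the same for the moment, N m; "finger_gap": finger opening in m; "finger_force": force on a finger pad.
Only numpy, scipy, OpenCV 4.12 (cv2) and the standard library are available. Lean on these libraries where they do the work, as an engineer would, in place of code of your own. Each camera call takes 0.05 s, during which the arm holds its last target. There are 200 camera calls.

## Working session

There is one attempt and no reset: what is moved stays moved. The work goes in short steps, Python scripts to look and compute and a tool call to move; the robot and the scene stay as the last step left them, time stands still between calls to the robot, and variables do not carry over. Pictures are saved under pics/ and viewed, at most 10 in all, crops included, and the job is handed in when it is done.

Besides the shell and the picture viewer there is one more tool, called as name(argument=value, ...) on one line, values as JSON. servo_tool: Moves the arm, as the interface text tells. Its arguments: {"type":"object","properties":{"xyz":{"type":"array","items":{"type":"array","items":{"type":"number"}}},"dr":{"type":"array","items":{"type":"array","items":{"type":"number"}}},"fingers":{"type":"array","items":{"type":"number"}},"force":{"type":"number"}},"required":["xyz","dr","fingers"]}

```bash
ls; mkdir -p pics; cat > h.py <<'E'
import numpy as np, cv2
from scipy.spatial.transform import Rotation as Ro
from plant import arm
def K(p):
    f=200/np.tan(np.radians(p['fovy'])/2); return np.array([[f,0,p['cx']],[0,f,p['cy']],[0,0,1]])
def pose(p,s=None):
    "camera->world R,c"
    if 'R' in p:
        R=np.array(p['R']); return R.T,-R.T@np.array(p['t'])
    M=np.array(p['mount']); T=Ro.from_quat(s['tool_rot']).as_matrix()
    return T@M[:3,:3], T@M[:3,3]+np.array(s['tool_pos'])
def rays(uv,p):
    u=cv2.undistortPoints(np.float64(uv).reshape(-1,1,2),K(p),np.array(p['distortion'])).reshape(-1,2)
    return np.c_[u,np.ones(len(u))]
def onplane(uv,p,z,s=None):
    R,c=pose(p,s); d=rays(uv,p)@R.T
    return c+d*((z-c[2])/d[:,2])[:,None]
def withdepth(uv,p,D,s=None):
    R,c=pose(p,s); uv=np.atleast_2d(uv); d=D[np.int32(uv[:,1]),np.int32(uv[:,0])]
    return c+(rays(uv,p)*d[:,None])@R.T
def project(X,p,s=None):
    R,c=pose(p,s); Xc=(np.atleast_2d(X)-c)@R
    return cv2.projectPoints(Xc,np.zeros(3),np.zeros(3),K(p),np.array(p['distortion']))[0].reshape(-1,2)
def shot(name,fn):
    s=arm.state(); im,D=arm.snapshot(name); cv2.imwrite(f'pics/{fn}.png',im); np.savez(f'pics/{fn}.npz',im=im,D=D,s=s); return im,D,s
def load(fn):
    z=np.load(f'pics/{fn}.npz',allow_pickle=True); return z['im'],z['D'],z['s'].item()
E
python3 - <<'E'
from h import *
for n in ['scene','side','wrist']:
    shot(n,n+'0'); p=arm.camera_params(n); print(n,p)
print(arm.state())
E
```

```text
pics
scene {'fovy': 56.607884688001036, 'cx': 321.9204228806276, 'cy': 201.63717021965644, 'distortion': array([0.00605307, 0.        , 0.        , 0.        , 0.        ]), 'R': array([[ 0.36432995,  0.9311634 ,  0.01408545],
       [ 0.71794296, -0.27120695, -0.64109648],
       [-0.5931455 ,  0.2436832 , -0.76733103]]), 't': array([-0.27212048, -0.35627185,  1.31081124])}
side {'fovy': 48.608099138684004, 'cx': 316.70076482969705, 'cy': 203.25204939217616, 'distortion': array([-0.09759993,  0.        ,  0.        ,  0.        ,  0.        ]), 'R': array([[-0.93861615, -0.34428716,  0.02158887],
       [-0.19805876,  0.48660459, -0.85087526],
       [ 0.28244018, -0.80292112, -0.52492401]]), 't': array([0.53612635, 0.14345386, 1.11587187])}
wrist {'fovy': 67.40718575737476, 'cx': 318.68784767121906, 'cy': 203.6704541905821, 'distortion': array([-0.0528494,  0.       ,  0.       ,  0.       ,  0.       ]), 'mount': array([[ 5.94187560e-04, -9.52871028e-01, -3.03375101e-01,
         7.94649790e-02],
       [ 9.99999812e-01,  5.19494179e-04,  3.26910466e-04,
         2.91211926e-04],

[... 220 characters left out ...]
5,  0.53703535, -0.00439016,  1.53859955,  0.00262768,
        1.06731711, -0.07119651]), 'qvel': array([ 5.52762160e-04, -1.51623729e-03,  7.86371832e-04, -4.18233057e-03,
        1.65360120e-03, -1.28237466e-03,  1.15657109e-06]), 'tau': array([ 4.53498888e-04, -5.71328902e+01,  9.91513766e-01, -2.51828474e+01,
       -5.61227510e-02,  1.52607320e-02,  9.76203182e-05]), 'tool_pos': array([ 0.20415348, -0.61658819,  0.21483102]), 'tool_rot': array([ 9.87238103e-01,  1.59249708e-01, -1.81301291e-04, -6.52687345e-04]), 'ft_force': array([-0.99102171,  0.60669008,  0.7125888 ]), 'ft_torque': array([ 0.0329897 , -0.02264856,  0.02958185]), 'finger_force': 0.0, 'finger_gap': 0.08858551589316044}
```

View pics/scene0.png

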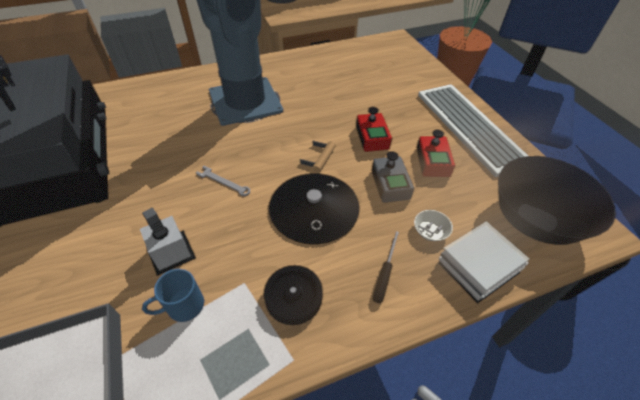

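View pics/side0.png

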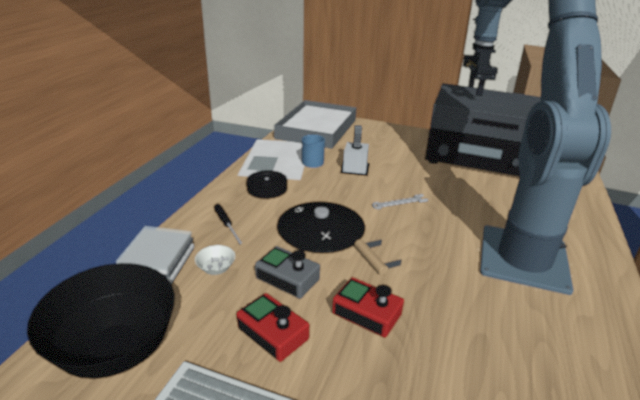

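The scene view shows these look-alikes:
- **Tester:** the grey one at (393,178), plunger head about (392,158), is the one described. The red ones at (374,130) and (436,153) are decoys.
- **Pan:** the cone at (314,208) with its stud at (314,196) is meant. The wheel (293,293) and the wok (555,200) are not.
- **Mark:** the ring at (316,225) is meant, not the cross at (333,185).
- **Probe and stand:** the probe handle is at (152,215) and the stand at (165,245).

The side view agrees. Next I'll measure them and check one close crop.

```bash
python3 - <<'E'
from h import *
im,D,s=load('scene0'); p=arm.camera_params('scene')
ims,Ds,ss=load('side0'); ps=arm.camera_params('side')
for n,uv,z,uvs in [('ring',(316,225),.025,(299,210)),('cross',(333,185),.025,(326,236)),('stud',(314,193),.053,(321,210)),('plunger',(392,157),.088,(298,258)),('handletop',(151,213),.156,(358,129)),('stand',(160,232),.08,(356,147))]:
    print(n,onplane([uv],p,z).round(4),withdepth(uv,p,D).round(4),'side',onplane([uvs],ps,z).round(4),withdepth(uvs,ps,Ds).round(4))
a=cv2.resize(im[100:300,130:460],None,fx=2.4,fy=2.4,interpolation=cv2.INTER_CUBIC); cv2.imwrite('pics/c1.png',a)
E
```

```text
ring [[0.614  0.0356 0.025 ]] [[0.6139 0.0356 0.0248]] side [[0.6113 0.0368 0.025 ]] [[0.6109 0.0379 0.0258]]
cross [[0.503  0.1279 0.025 ]] [[0.505  0.1269 0.0275]] side [[0.4999 0.1261 0.025 ]] [[0.4996 0.1272 0.0258]]
stud [[0.5349 0.06   0.053 ]] [[0.5344 0.0602 0.0524]] side [[0.5398 0.0551 0.053 ]] [[0.5404 0.0534 0.0519]]
plunger [[0.5168 0.293  0.088 ]] [[0.517  0.2928 0.0883]] side [[0.5032 0.3091 0.088 ]] [[0.5023 0.3114 0.09  ]]
handletop [[ 0.5503 -0.3144  0.156 ]] [[ 0.551  -0.3143  0.1568]] side [[ 0.5407 -0.2939  0.156 ]] [[ 0.5431 -0.3036  0.152 ]]
stand [[ 0.5438 -0.3189  0.08  ]] [[ 0.5573 -0.3153  0.096 ]] side [[ 0.5496 -0.32    0.08  ]] [[ 0.5445 -0.2998  0.0894]]
```

View pics/c1.png

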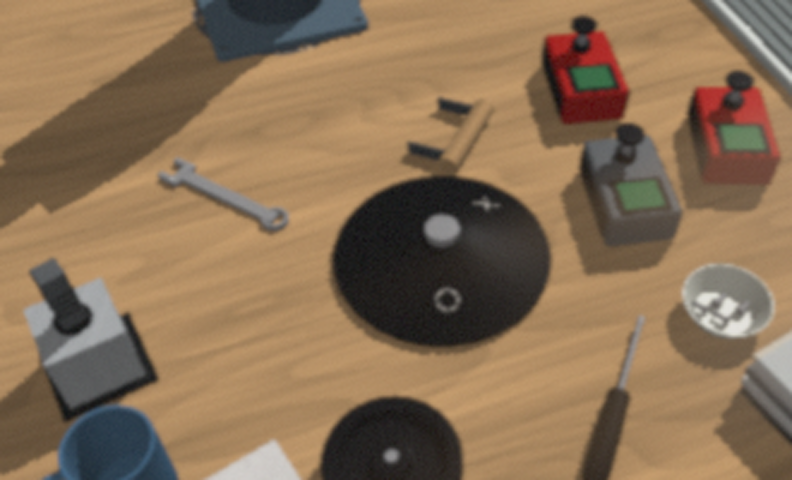

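The crop confirms the grey tester with its plunger at scene (392,156), the ring at (316,225) and the probe upright in the aluminium stand. The distance from ring to stud and the angle from ring to cross both fit the description. I'll go above the stand first for a look on the way.

servo_tool(xyz=[[39, -19, -14], [39, -19, -14], [39, -19, -14], [39, -19, -14], [39, -19, -14], [39, -19, -14], [39, -19, -14], [39, -19, -14], [39, -19, -14], [39, -19, -14]], dr=[[0, 0, 0], [0, 0, 0], [0, 0, 0], [0, 0, 0], [0, 0, 0], [0, 0, 0], [0, 0, 0], [0, 0, 0], [0, 0, 0], [0, 0, 0]], fingers=[1, 1, 1, 1, 1, 1, 1, 1, 1, 1])

```text
t: 1.15
tool_pos: [0.5157, -0.3126, 0.3559]
tool_rot: [0.987, 0.159, -0.0, -0.0]
ft_force: [1.2, 0.1, 0.8]
finger_gap: 0.0102
finger_force: 0.0
```

```bash
python3 - <<'E'
from h import *
im,D,s=shot('wrist','w1'); print(s['tool_pos'],s['tool_rot'])
E
```

```text
[ 0.51567849 -0.31260789  0.3559429 ] [ 9.87247610e-01  1.59192108e-01 -1.70731305e-04 -2.95943916e-05]
```

View pics/w1.png

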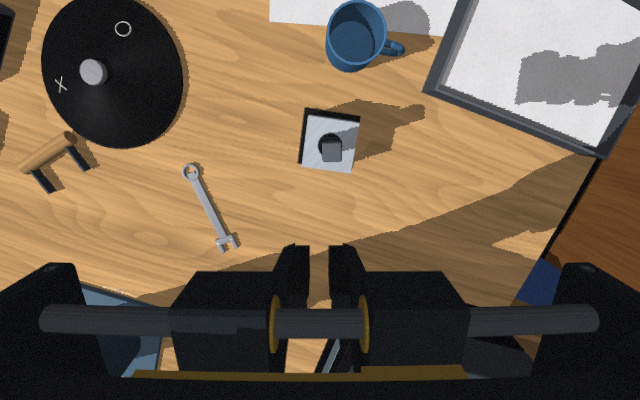

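The wrist view shows the probe handle's end at (331,151) in the stand (330,140), with the ring at (123,29), the stud at (93,72) and the cross at (61,85). Next I'll measure them by depth.

```bash
cat >> h.py <<'E'
def cloud(p,D,s,box=(0,400,0,640)):
    v,u=np.mgrid[box[0]:box[1],box[2]:box[3]]; uv=np.c_[u.ravel(),v.ravel()]
    X=withdepth(uv,p,D,s); return X.reshape(*u.shape,3),D[box[0]:box[1],box[2]:box[3]]>0
def delta(target,s,ydir=None):
    T=Ro.from_quat(s['tool_rot']).as_matrix(); print('tool delta mm',(T.T@(np.array(target)-s['tool_pos'])*1000).round(1))
E
python3 - <<'E'
from h import *
im,D,s=load('w1'); p=arm.camera_params('wrist')
X,ok=cloud(p,D,s,(90,190,280,380))
for lo,hi in [(.15,.165),(.075,.088)]:
    m=ok&(X[...,2]>lo)&(X[...,2]<hi); P=X[m]; r=cv2.minAreaRect(np.float32(P[:,:2]*1000)); print(m.sum(),P.mean(0).round(4),np.median(P[:,2]),r)
for n,uv,z in [('ring',(123,29),.025),('cross',(61,85),.025),('stud',(93,70),.053)]:
    print(n,onplane([uv],p,z,s).round(4),withdepth(uv,p,D,s).round(4))
# ring by brightness
g=im[:60,90:160].min(2); v,u=np.where(g>110); print(len(u),u.min()+90,u.max()+90,v.min(),v.max()); c=[(u.min()+u.max())/2+90,(v.min()+v.max())/2]; print(c,onplane([c],p,.025,s))
T=Ro.from_quat(s['tool_rot']).as_matrix(); print(T.round(3)); delta((0.48,0.27,0.30),s)
E
```

```text
391 [ 0.5483 -0.3187  0.1551] 0.15513078268498065 ((547.9578247070312, -318.985595703125), (23.854406356811523, 23.550901412963867), 18.542991638183594)
2110 [ 0.5497 -0.3174  0.0795] 0.07929157947410631 ((547.3954467773438, -319.0117492675781), (74.33468627929688, 75.31108093261719), 10.09920597076416)
ring [[0.6123 0.0349 0.025 ]] [[0.6123 0.0341 0.0262]]
cross [[0.5005 0.1242 0.025 ]] [[0.501  0.122  0.0276]]
stud [[0.542  0.0532 0.053 ]] [[0.542  0.0528 0.0535]]
67 90 130 21 59
[np.float64(110.0), np.float64(40.0)] [[0.59093799 0.05255744 0.025     ]]
[[ 0.949  0.314 -0.   ]
 [ 0.314 -0.949  0.   ]
 [-0.    -0.    -1.   ]]
tool delta mm [ 149.3 -564.3   56. ]
```

servo_tool(xyz=[[13, -41, 8], [13, -41, 8], [13, -41, 10], [13, -41, 10], [13, -41, 10], [13, -41, 10], [13, -41, 10], [13, -41, 10], [13, -41, 10], [13, -41, 10]], dr=[[0, 0, 0], [0, 0, 0], [0, 0, 0], [0, 0, 0], [0, 0, 0], [0, 0, 0], [0, 0, 0], [0, 0, 0], [0, 0, 0], [0, 0, 0]], fingers=[1, 1, 1, 1, 1, 1, 1, 1, 1, 1])

```text
t: 2.2
tool_pos: [0.5089, 0.1173, 0.259]
tool_rot: [0.987, 0.159, -0.0, 0.0]
ft_force: [1.0, -0.8, -0.4]
finger_gap: 0.0004
finger_force: 0.0
```

servo_tool(xyz=[[13, -41, 14], [13, -41, 14], [13, -43, 16], [13, -42, 16], [0, 0, 0]], dr=[[0, 0, 0], [0, 0, 0], [0, 0, 0], [0, 0, 0], [0, 0, 0]], fingers=[1, 1, 1, 1, 1])

```text
t: 2.7
tool_pos: [0.5025, 0.2975, 0.1973]
tool_rot: [0.987, 0.164, -0.002, -0.002]
ft_force: [1.0, -0.3, 0.4]
finger_gap: 0.0007
finger_force: 0.0
```

```bash
python3 - <<'E'
from h import *
im,D,s=shot('wrist','w2'); p=arm.camera_params('wrist'); print(s['tool_pos'],s['joint_positions'])
X,ok=cloud(p,D,s)
m=ok&(X[...,2]>.078)&(X[...,2]<.1)&(abs(X[...,0]-.51)<.06)&(abs(X[...,1]-.29)<.06); P=X[m]
print(m.sum(),np.median(P[:,2]),cv2.minEnclosingCircle(np.float32(P[:,:2]*1000)), np.argwhere(m).mean(0))
delta((0.512,0.294,0.1),s)
E
```

```text
[0.50248851 0.2974739  0.19725715] [-0.28882082  0.48255431 -0.42922777  1.71452684  0.22622612  0.99615528
 -2.04064394]
937 0.08724085903430678 ((508.7357177734375, 297.17718505859375), 16.830583572387695) [187.78548559 320.97118463]
tool delta mm [ 8.2  6.8 97.2]
```

View pics/w2.png

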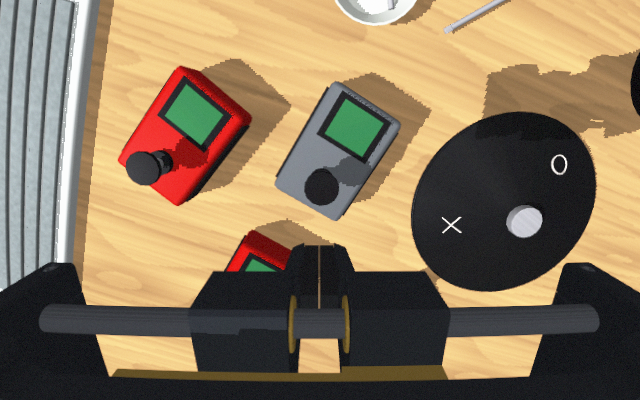

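The wrist view shows the grey tester's plunger head at (321,188). Its measured diameter is 33.7 mm and its height 87 mm, so it fits. The fingers are closed, so I'll go down and press.

servo_tool(xyz=[[3, 1, 35], [3, 1, 35], [0, 0, 33], [0, 0, 0], [0, 0, 3], [0, 0, 3], [0, 0, 3], [0, 0, 3], [0, 0, 3], [0, 0, 0]], dr=[[0, 0, 0], [0, 0, 0], [0, 0, 0], [0, 0, 0], [0, 0, 0], [0, 0, 0], [0, 0, 0], [0, 0, 0], [0, 0, 0], [0, 0, 0]], fingers=[1, 1, 1, 1, 1, 1, 1, 1, 1, 1])

```text
t: 3.75
tool_pos: [0.5123, 0.2908, 0.0813]
tool_rot: [0.987, 0.159, -0.0, 0.0]
ft_force: [-0.9, 1.0, -0.2]
finger_gap: 0.0001
finger_force: 0.0
```

```bash
python3 - <<'E'
from h import *
im,D,s=shot('wrist','w3'); p=arm.camera_params('wrist'); print(s['tool_pos'],s['ft_force'])
X,ok=cloud(p,D,s)
m=ok&(X[...,2]>.065)&(X[...,2]<.1)&(abs(X[...,0]-.51)<.04)&(abs(X[...,1]-.295)<.04)&(D<.26); P=X[m]
print(m.sum(),np.histogram(P[:,2],10),P.mean(0))
delta((0.5087,0.2972,0.07),s)
im,D,s=shot('side','s3')
cv2.imwrite('pics/s3c.png',cv2.resize(np.hstack([im[190:320,220:350],load('wrist0')[0][190:320,220:221],cv2.resize(load('w3')[0],(208,130))]),None,fx=2.3,fy=2.3))
E
```

```text
[0.51230716 0.29078796 0.08130591] [-0.93159175  0.97963755 -0.24186511]
1126 (array([  3,   4,  20,  17,  30,  39, 181, 458, 334,  40]), array([0.08105809, 0.08186591, 0.08267373, 0.08348155, 0.08428937,
       0.08509719, 0.08590501, 0.08671283, 0.08752065, 0.08832848,
       0.0891363 ])) [0.51533692 0.30158924 0.08701343]
tool delta mm [-1.4 -7.2 11.3]
```

View pics/s3c.png

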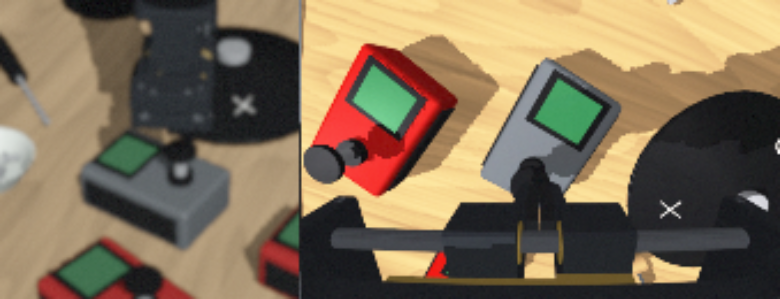

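The fingertips missed. They are beside the head, because the arm was still settling when that look was taken. I'll go up, let it settle and measure again.

servo_tool(xyz=[[0, 0, -35], [0, 0, -45], [0, 0, 0], [0, 0, 0], [0, 0, 0], [0, 0, 0]], dr=[[0, 0, 0], [0, 0, 0], [0, 0, 0], [0, 0, 0], [0, 0, 0], [0, 0, 0]], fingers=[1, 1, 1, 1, 1, 1])

```text
t: 4.45
tool_pos: [0.5117, 0.2903, 0.1601]
tool_rot: [0.987, 0.159, -0.001, 0.0]
ft_force: [-0.7, -0.1, -0.2]
finger_gap: 0.0002
finger_force: 0.0
```

```bash
python3 - <<'E'
from h import *
im,D,s=shot('wrist','w4'); p=arm.camera_params('wrist'); print(s['tool_pos'],s['tool_rot'],abs(s['qvel']).max())
X,ok=cloud(p,D,s)
m=ok&(X[...,2]>.08)&(X[...,2]<.095)&(abs(X[...,0]-.515)<.045)&(abs(X[...,1]-.3)<.045); P=X[m]
print(m.sum(),np.median(P[:,2]),cv2.minEnclosingCircle(np.float32(P[:,:2]*1000)), np.argwhere(m).mean(0))
c=cv2.minEnclosingCircle(np.float32(P[:,:2]*1000))[0]
delta((c[0]/1000,c[1]/1000,0.09),s)
E
```

```text
[0.5116852  0.29032138 0.16013152] [ 9.87227194e-01  1.59313798e-01 -1.16083039e-03  4.83889548e-04] 0.0034033091477103177
1189 0.08725540872665122 ((508.5530090332031, 297.1839294433594), 16.899425506591797) [206.32043734 309.32296047]
tool delta mm [-0.6 -7.5 70.1]
```

```bash
python3 - <<'E'
from h import *
im,D,s=load('w3'); p=arm.camera_params('wrist')
a=cv2.resize(im[150:290,240:380],(560,560)); a=cv2.convertScaleAbs(a,alpha=2)
b=cv2.convertScaleAbs(cv2.resize(load('s3')[0][225:295,240:310],(240,240)),alpha=1.6)
c=cv2.convertScaleAbs(cv2.resize(load('side0')[0][225:295,240:310],(240,240)),alpha=1.6)
cv2.imwrite('pics/v7.png',np.hstack([a,np.vstack([b,c,np.zeros((80,240,3),np.uint8)])]))
X,ok=cloud(p,D,s)
for v in range(165,265,8): print(v,[(round(X[v,u,2]*1000)) for u in range(280,350,6)])
print(project([s['tool_pos'],[.5085,.2972,.087]],p,s))
ps=arm.camera_params('side');print('side',project([[.5085,.2972,.088],s['tool_pos']],ps)); print('scene',project([[.5085,.2972,.088]],arm.camera_params('scene')))
E
```

```text
165 [48, 50, 49, 49, 49, 51, 51, 49, 51, 51, 52, 52]
173 [49, 49, 50, 49, 49, 50, 49, 50, 51, 51, 52, 52]
181 [51, 49, 49, 49, 49, 50, 48, 49, 49, 49, 51, 52]
189 [50, 48, 49, 50, 50, 50, 49, 48, 50, 49, 48, 50]
197 [50, 49, 48, 50, 49, 50, 250, 49, 49, 50, 50, 49]
205 [48, 49, 49, 49, 48, 49, 49, 49, 50, 50, 50, 50]
213 [49, 50, 50, 50, 56, 56, 52, 51, 49, 49, 48, 49]
221 [49, 49, 57, 57, 58, 56, 57, 57, 49, 48, 49, 49]
229 [49, 48, 87, 87, 87, 89, 88, 87, 49, 50, 49, 50]
237 [49, 88, 87, 86, 87, 86, 87, 87, 87, 50, 51, 49]
245 [87, 88, 88, 106, 88, 103, 104, 104, 103, 106, 106, 49]
253 [88, 87, 115, 115, 113, 112, 113, 113, 114, 116, 116, 116]
261 [-1, 88, 123, 124, 121, 121, 122, 121, 122, 121, 124, 125]
[[318.0968048  243.52803539]
 [305.95067965 250.01555452]]
side [[297.83467747 254.28606247]
 [297.34329426 254.59826344]]
scene [[391.93468281 154.66720244]]
```

View pics/v7.png

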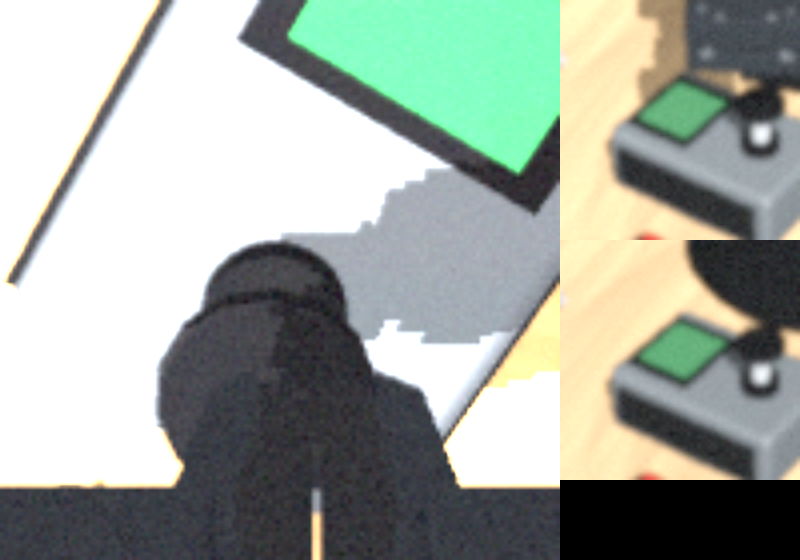

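The crop shows the fingertips directly above the head, and the head still fully up. I'll check where the fingers really end relative to the TCP.

```bash
python3 - <<'E'
from h import *
p=arm.camera_params('wrist')
for f in ['w2','w4','w3']:
    im,D,s=load(f); X,ok=cloud(p,D,s); T=Ro.from_quat(s['tool_rot']).as_matrix()
    L=(X-s['tool_pos'])@T*1000
    for v in range(236,275,4): print(f,v,[tuple(L[v,u].round().astype(int)) for u in (300,310,318,326)])
E
```

```text
w2 236 [(np.int64(-82), np.int64(-24), np.int64(198)), (np.int64(-82), np.int64(-11), np.int64(197)), (np.int64(-82), np.int64(0), np.int64(198)), (np.int64(-82), np.int64(10), np.int64(198))]
w2 240 [(np.int64(-88), np.int64(-24), np.int64(197)), (np.int64(-88), np.int64(-11), np.int64(198)), (np.int64(-88), np.int64(0), np.int64(199)), (np.int64(-88), np.int64(10), np.int64(199))]
w2 244 [(np.int64(11), np.int64(-10), np.int64(-23)), (np.int64(-94), np.int64(-11), np.int64(197)), (np.int64(-94), np.int64(0), np.int64(198)), (np.int64(-94), np.int64(10), np.int64(198))]
w2 248 [(np.int64(11), np.int64(-9), np.int64(-29)), (np.int64(9), np.int64(-4), np.int64(-25)), (np.int64(10), np.int64(0), np.int64(-26)), (np.int64(10), np.int64(4), np.int64(-27))]
w2 252 [(np.int64(12), np.int64(-9), np.int64(-34)), (np.int64(10), np.int64(-4), np.int64(-31)), (np.int64(9), np.int64(0), np.int64(-30)), (np.int64(9), np.int64(4), np.int64(-30))]
w2 256 [(np.int64(11), np.int64(-9), np.int64(-38)), (np.int64(10), np.int64(-4), np.int64(-35)), (np.int64(10), np.int64(0), np.int64(-35)), (np.int64(1
[... 3766 characters left out ...]
p.int64(-41)), (np.int64(10), np.int64(-4), np.int64(-39)), (np.int64(10), np.int64(0), np.int64(-39)), (np.int64(10), np.int64(4), np.int64(-39))]
w3 264 [(np.int64(11), np.int64(-8), np.int64(-46)), (np.int64(10), np.int64(-4), np.int64(-44)), (np.int64(9), np.int64(0), np.int64(-41)), (np.int64(9), np.int64(4), np.int64(-42))]
w3 268 [(np.int64(9), np.int64(-8), np.int64(-46)), (np.int64(10), np.int64(-4), np.int64(-47)), (np.int64(6), np.int64(0), np.int64(-41)), (np.int64(10), np.int64(4), np.int64(-47))]
w3 272 [(np.int64(10), np.int64(-8), np.int64(-50)), (np.int64(10), np.int64(-4), np.int64(-50)), (np.int64(5), np.int64(0), np.int64(-42)), (np.int64(10), np.int64(4), np.int64(-50))]
```

The closed fingertips end about 23 mm behind the stated TCP, so contact should come near TCP z = 0.065. I'll centre over the head and descend, watching the force.

servo_tool(xyz=[[-1, -7, 20], [0, 0, 35], [0, 0, 30], [0, 0, 3], [0, 0, 3], [0, 0, 3], [0, 0, 3], [0, 0, 3], [0, 0, 0]], dr=[[0, 0, 0], [0, 0, 0], [0, 0, 0], [0, 0, 0], [0, 0, 0], [0, 0, 0], [0, 0, 0], [0, 0, 0], [0, 0, 0]], fingers=[1, 1, 1, 1, 1, 1, 1, 1, 1])

```text
t: 5.4
tool_pos: [0.5102, 0.2978, 0.0622]
tool_rot: [0.987, 0.159, 0.001, -0.0]
ft_force: [1.6, -0.7, 2.5]
finger_gap: 0.0004
finger_force: 1.5
```

servo_tool(xyz=[[0, 0, 3], [0, 0, 3], [0, 0, 3], [0, 0, 0], [0, 0, 0]], dr=[[0, 0, 0], [0, 0, 0], [0, 0, 0], [0, 0, 0], [0, 0, 0]], fingers=[1, 1, 1, 1, 1])

```text
t: 5.9
tool_pos: [0.5102, 0.2978, 0.0533]
tool_rot: [0.987, 0.159, 0.001, -0.0]
ft_force: [-0.2, 0.1, 8.5]
finger_gap: 0.0004
finger_force: 4.1
```

servo_tool(xyz=[[0, 0, 1], [0, 0, 1], [0, 0, 0], [0, 0, 0]], dr=[[0, 0, 0], [0, 0, 0], [0, 0, 0], [0, 0, 0]], fingers=[1, 1, 1, 1])

```text
t: 6.3
tool_pos: [0.5104, 0.2979, 0.053]
tool_rot: [0.987, 0.159, 0.001, -0.0]
ft_force: [-4.8, -4.0, 24.2]
finger_gap: 0.0008
finger_force: 12.3
```

The plunger is at its stop: 24 N with no further travel. Now I'll come up and go back above the probe, opening the fingers on the way.

servo_tool(xyz=[[0, 0, -20], [0, 0, -40], [0, 0, -45], [0, 0, -45], [-13, 41, -20], [-13, 41, -20], [-13, 41, -20], [-13, 41, -20], [-13, 41, -15], [-13, 41, -15]], dr=[[0, 0, 0], [0, 0, 0], [0, 0, 0], [0, 0, 0], [0, 0, 0], [0, 0, 0], [0, 0, 0], [0, 0, 0], [0, 0, 0], [0, 0, 0]], fingers=[1, 1, 1, 1, 0.5, 0.5, 0.5, 0.5, 0.5, 0.5])

```text
t: 7.3
tool_pos: [0.5119, 0.0372, 0.3107]
tool_rot: [0.987, 0.159, -0.0, 0.0]
ft_force: [1.5, 0.6, 0.7]
finger_gap: 0.0439
finger_force: 0.0
```

servo_tool(xyz=[[-13, 41, 0], [-13, 41, 0], [-13, 41, 0], [-13, 41, 0], [-13, 41, 0], [-13, 41, 0], [-13, 41, 0], [-13, 41, 0], [0, 0, 0], [0, 0, 0]], dr=[[0, 0, 0], [0, 0, 0], [0, 0, 0], [0, 0, 0], [0, 0, 0], [0, 0, 0], [0, 0, 0], [0, 0, 0], [0, 0, 0], [0, 0, 0]], fingers=[0.5, 0.5, 0.5, 0.5, 0.5, 0.5, 0.5, 0.5, 0.5, 0.5])

```text
t: 8.3
tool_pos: [0.5163, -0.3053, 0.3094]
tool_rot: [0.987, 0.158, -0.001, -0.001]
ft_force: [1.0, 1.4, -0.3]
finger_gap: 0.0444
finger_force: 0.0
```

```bash
cat > meas.py <<'E'
from h import *
import sys
im,D,s=shot('wrist',sys.argv[1]); p=arm.camera_params('wrist'); print(s['tool_pos'],s['tool_rot'],abs(s['qvel']).max(),s['finger_gap'])
X,ok=cloud(p,D,s); near=(np.hypot(X[...,0]-.548,X[...,1]+.319)<.06)&ok
for lo,hi in [(.15,.162),(.075,.088)]:
    m=near&(X[...,2]>lo)&(X[...,2]<hi); P=X[m]; r=cv2.minAreaRect(np.float32(P[:,:2]*1000)); print(m.sum(),np.median(P[:,2]),r)
T=Ro.from_quat(s['tool_rot']).as_matrix(); L=(X-s['tool_pos'])@T*1000
print('tool xaxis deg',np.degrees(np.arctan2(T[1,0],T[0,0])))
m=ok&(L[...,2]<-10)&(L[...,2]>-80)&(abs(L[...,1])<60); print('finger max z',np.percentile(L[m][:,2],[99,99.9]), 'n',m.sum())
E
python3 meas.py w5
python3 - <<'E'
from h import *
p=arm.camera_params('wrist')
for f in ('wrist0','w5'):
    im,D,s=load(f); X,ok=cloud(p,D,s); T=Ro.from_quat(s['tool_rot']).as_matrix(); L=(X-s['tool_pos'])@T*1000
    m=ok&(L[...,2]<60)&(abs(L[...,1])<70)&(abs(L[...,0])<30); q=L[m]; q=q[np.argsort(-q[:,2])]; print(f,q[::max(1,len(q)//800)][:4].round(1))
E
```

```text
[ 0.51626429 -0.30531225  0.30939144] [ 9.87399063e-01  1.58246361e-01 -8.06474804e-04 -7.27282566e-04] 0.03984158311521651 0.044385645632236945
491 0.15505078493877 ((547.6427612304688, -318.9303283691406), (24.574810028076172, 22.99957275390625), 19.111675262451172)
2543 0.07931242279872869 ((547.46875, -319.06732177734375), (74.29357147216797, 75.47737884521484), 10.025893211364746)
tool xaxis deg 18.210323601964895
finger max z [-23.33357938 -21.89190608] n 5626
wrist0 [[ 15.9 -28.6   2.2]
 [-25.3  15.5   1.5]
 [ 22.   -9.6   1.4]
 [  8.4 -56.    1.3]]
w5 [[  9.1  27.6 -21.3]
 [  9.5  27.7 -23.3]
 [ -1.9 -21.7 -24.5]
 [ -8.1  22.4 -25.4]]
```

Probe handle at (0.5477, -0.319), yaw about 18.8°, with the tool at 18.2°. Fingers still end 23 mm short of the TCP. I'll go above the handle and check.

servo_tool(xyz=[[9, 8, 20], [9, 8, 30], [8, 7, 30], [0, 0, 14], [0, 0, 0], [0, 0, 0], [0, 0, 0], [0, 0, 0]], dr=[[0, 0, 0], [0, 0, 0], [0, 0, 0], [0, 0, 0], [0, 0, 0], [0, 0, 0], [0, 0, 0], [0, 0, 0]], fingers=[0.5, 0.5, 0.5, 0.5, 0.5, 0.5, 0.5, 0.5])

```text
t: 9.15
tool_pos: [0.5495, -0.3188, 0.2182]
tool_rot: [0.987, 0.159, 0.001, 0.001]
ft_force: [0.2, 0.0, 0.2]
finger_gap: 0.0442
finger_force: 0.0
```

```bash
python3 meas.py w6; python3 - <<'E'
from h import *
delta((.5477,-.319,.083),load('w6')[2])
E
```

```text
[ 0.54951001 -0.31879561  0.21815424] [9.87248359e-01 1.59182933e-01 9.64199184e-04 7.36133310e-04] 0.005633660206302552 0.044173123805077416
834 0.1550896053336272 ((547.9479370117188, -318.8384704589844), (23.891429901123047, 23.952608108520508), 18.598899841308594)
3695 0.0793062086020902 ((547.6597900390625, -318.9112243652344), (75.47988891601562, 75.2139892578125), 10.12401008605957)
tool xaxis deg 18.319045674921295
finger max z [-23.32544953 -21.70854478] n 5619
tool delta mm [ -2.   -0.6 135.2]
```

servo_tool(xyz=[[-2, 0, 30], [0, 0, 30], [0, 0, 30], [0, 0, 30], [0, 0, 15], [0, 0, 0], [0, 0, 0]], dr=[[0, 0, 0], [0, 0, 0], [0, 0, 0], [0, 0, 0], [0, 0, 0], [0, 0, 0], [0, 0, 0]], fingers=[0.5, 0.5, 0.5, 0.5, 0.5, 0.5, 0.5], force=30)

```text
t: 9.9
tool_pos: [0.5479, -0.3196, 0.0827]
tool_rot: [0.987, 0.159, 0.001, 0.0]
ft_force: [0.6, 0.1, 0.8]
finger_gap: 0.0442
finger_force: 0.0
```

servo_tool(xyz=[[0, 0, 0], [0, 0, 0], [0, 0, 0], [0, 0, 0], [0, 0, 0], [0, 0, 0]], dr=[[0, 0, 0], [0, 0, 0], [0, 0, 0], [0, 0, 0], [0, 0, 0], [0, 0, 0]], fingers=[0.8, 1, 1, 1, 1, 1], force=30)

```text
t: 10.5
tool_pos: [0.5478, -0.3195, 0.0826]
tool_rot: [0.987, 0.159, 0.001, 0.001]
ft_force: [-0.8, 1.0, 7.5]
finger_gap: 0.0235
finger_force: 30.0
```

servo_tool(xyz=[[0, 0, -10], [0, 0, -20], [0, 0, -25], [0, 0, -30], [0, 0, -30], [0, 0, -30], [0, 0, -30], [0, 0, -20], [0, 0, 0], [0, 0, 0]], dr=[[0, 0, 0], [0, 0, 0], [0, 0, 0], [0, 0, 0], [0, 0, 0], [0, 0, 0], [0, 0, 0], [0, 0, 0], [0, 0, 0], [0, 0, 0]], fingers=[1, 1, 1, 1, 1, 1, 1, 1, 1, 1])

```text
t: 11.5
tool_pos: [0.5466, -0.319, 0.276]
tool_rot: [0.987, 0.159, -0.0, -0.0]
ft_force: [0.0, -0.7, -2.0]
finger_gap: 0.0239
finger_force: 30.0
```

```bash
python3 - <<'E'
from h import *
ims,Ds,ss=shot('side','s8'); im,D,s=shot('wrist','w8'); imc,Dc,_=shot('scene','c8')
print(s['tool_pos'],s['tool_rot'],s['ft_force'],s['finger_gap'])
T=Ro.from_quat(s['tool_rot']).as_matrix(); p=arm.camera_params('wrist')
tip=s['tool_pos']+T@[0,0,.0626]
ps=arm.camera_params('side'); pc=arm.camera_params('scene')
print(project([tip],p,s),project([tip],ps),project([tip],pc))
u,v=project([tip],ps)[0].astype(int); a=cv2.resize(ims[v-60:v+40,u-50:u+50],(350,350),interpolation=cv2.INTER_CUBIC)
u,v=project([tip],pc)[0].astype(int); b=cv2.resize(imc[v-60:v+40,u-50:u+50],(350,350),interpolation=cv2.INTER_CUBIC)
for k in (a,b): cv2.drawMarker(k,(175,210),(0,0,255),0,12)
cv2.imwrite('pics/v8.png',np.vstack([np.hstack([a,b]),cv2.resize(im[140:280,150:490],(700,240))]))
E
```

```text
[ 0.5461905  -0.31877944  0.27508462] [ 9.87237610e-01  1.59249933e-01 -9.67822862e-04 -6.51361755e-04] [-0.24572975  0.34676329 -1.913553  ] 0.02394591054190174
[[318.22747919 210.52606112]] [[359.64837143 109.64136653]] [[139.02017663 194.65029784]]
```

View pics/v8.png

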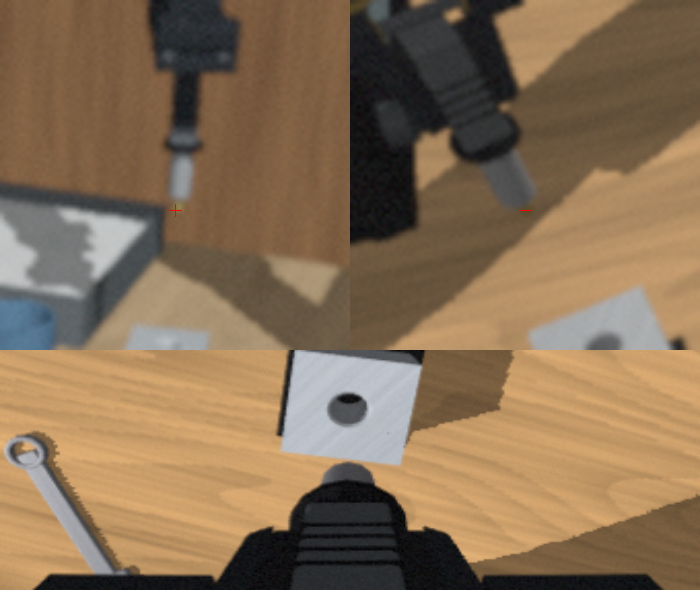

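The views show the probe held upright in the gripper, clear of the stand. In the wrist view the stand hole is empty at crop (348,408). Now I'll measure the probe in the tool frame by its collar and handle.

```bash
python3 - <<'E'
from h import *
p=arm.camera_params('wrist')
im,D,s=load('w8'); X,ok=cloud(p,D,s); T=Ro.from_quat(s['tool_rot']).as_matrix(); L=(X-s['tool_pos'])@T*1000
for v in range(196,280,4): print(v,[tuple(int(q) for q in L[v,u].round()) for u in (300,309,319,328,337)])
m=ok&(L[...,2]>-12)&(L[...,2]<10)&(abs(L[...,1])<30)&(abs(L[...,0])<30); q=L[m]; print(m.sum(),np.percentile(q,[0,2,50,98,100],axis=0))
E
```

```text
196 [(-27, -23, 197), (-26, -12, 195), (-27, 1, 197), (-26, 12, 194), (-26, 24, 195)]
200 [(-32, -23, 196), (-31, -12, 195), (-32, 1, 196), (-31, 12, 195), (-32, 24, 196)]
204 [(-62, -29, 275), (-63, -15, 276), (-63, 1, 276), (-37, 12, 196), (-36, 24, 194)]
208 [(-69, -29, 276), (-69, -15, 275), (10, 1, 39), (-69, 15, 276), (-69, 29, 275)]
212 [(-76, -29, 276), (7, -7, 39), (10, 1, 32), (7, 7, 40), (-76, 29, 277)]
216 [(-83, -29, 276), (7, -6, 30), (18, 1, 1), (7, 7, 29), (-82, 29, 275)]
220 [(-90, -29, 277), (16, -5, -2), (17, 1, -3), (16, 6, -3), (-89, 30, 277)]
224 [(14, -11, -2), (14, -5, -2), (14, 1, -3), (14, 6, -3), (14, 11, -2)]
228 [(12, -11, -3), (11, -5, -2), (11, 1, -2), (11, 6, -3), (11, 11, -3)]
232 [(12, -10, -9), (12, -5, -9), (12, 1, -10), (12, 6, -10), (12, 11, -10)]
236 [(11, -10, -14), (12, -5, -16), (12, 1, -15), (12, 6, -15), (12, 10, -16)]
240 [(12, -10, -21), (12, -5, -22), (12, 1, -22), (12, 5, -21), (12, 10, -21)]
244 [(12, -9, -25), (12, -5, -26), (12, 1, -26), (12, 5, -26), (12, 10, -26)]
248 [(13, -9, -32), (12, -5, -31), (11, 1, -30), (13, 5, -32), (12, 10, -31)]
252 [(12, -9, -36), (12, -4, -35), (12, 1, -35), (11, 5, -34), (12, 9, -34)]
256 [(12, -9, -39), (13, -4, -41), (13, 1, -41), (12, 5, -39), (12, 9, -39)]
260 [(11, -8, -42), (12, -4, -43), (12, 0, -43), (12, 5, -43), (12, 9, -43)]
264 [(12, -8, -48), (12, -4, -48), (12, 0, -48), (13, 5, -48), (12, 9, -48)]
268 [(12, -8, -50), (12, -4, -51), (11, 0, -50), (11, 5, -50), (13, 8, -52)]
272 [(12, -8, -55), (12, -4, -53), (12, 0, -54), (12, 4, -54), (12, 8, -54)]
276 [(11, -8, -56), (12, -4, -57), (12, 0, -58), (12, 4, -57), (11, 8, -56)]
872 [[  0.55330511 -17.14605313 -11.92665412]
 [  1.54189765 -16.15303701 -11.34148162]
 [ 11.99493781  -0.04868736  -2.68911062]
 [ 17.5244094   16.32707306   1.91813119]
 [ 18.36586984  17.62527991   3.39498206]]
```

The probe is coaxial with the tool, with its origin about 3 mm beyond the TCP, so the nose tip is about 63 mm beyond it. Ring and cross together give the pan centre at (0.537, 0.0565) and a ring bearing of -16°. I'll move over the ring and tilt 20° in hand.

servo_tool(xyz=[[23, -32, 3], [23, -32, 3], [23, -32, 3], [23, -32, 4], [23, -32, 4], [23, -33, 4], [23, -33, 4], [24, -33, 4], [24, -33, 4], [0, 0, 0]], dr=[[0, 0, 0], [0, 0, 0], [0, 0, 0], [0, 0, 0], [0, 0, 0], [0, 0, 0], [0, 0, 0], [0, 0, 0], [0, 0, 0], [0, 0, 0]], fingers=[1, 1, 1, 1, 1, 1, 1, 1, 1, 1])

```text
t: 12.65
tool_pos: [0.6531, 0.0326, 0.2414]
tool_rot: [0.986, 0.164, -0.001, -0.003]
ft_force: [-0.4, 0.9, -1.4]
finger_gap: 0.0243
finger_force: 30.0
```

servo_tool(xyz=[[0, 0, 0], [0, 0, 0], [0, 0, 0], [0, 0, 0], [0, 0, 0], [0, 0, 0], [0, 0, 0], [0, 0, 0]], dr=[[2.8, -4.1, 0], [2.8, -4.1, 0], [2.8, -4.1, 0], [2.8, -4.1, 0], [0, 0, 0], [0, 0, 0], [0, 0, 0], [0, 0, 0]], fingers=[1, 1, 1, 1, 1, 1, 1, 1])

```text
t: 13.45
tool_pos: [0.6534, 0.024, 0.2444]
tool_rot: [0.973, 0.157, -0.155, -0.073]
ft_force: [-0.1, 0.3, -1.5]
finger_gap: 0.0236
finger_force: 30.0
```

```bash
cat > ring.py <<'E'
from h import *
import sys
fn=sys.argv[1]; im,D,s=shot('wrist',fn); p=arm.camera_params('wrist')
T=Ro.from_quat(s['tool_rot']).as_matrix(); X,ok=cloud(p,D,s)
print('tool',np.round(s['tool_pos'],4),'qv',abs(s['qvel']).max().round(4),'ft',s['ft_force'].round(1),'gap',s['finger_gap'])
# white marks on the pan cone
m=((im.min(2)>95)&ok&(X[...,2]>.012)&(X[...,2]<.040)&(np.hypot(X[...,0]-.537,X[...,1]-.0565)<.11)).astype(np.uint8)
n,lab,st,ce=cv2.connectedComponentsWithStats(cv2.morphologyEx(m,cv2.MORPH_CLOSE,np.ones((5,5))))
for i in range(1,n):
    if st[i,4]<25: continue
    P=X[(lab==i)]; c=P.mean(0); print(i,st[i],'mean',c.round(4),'ext',(np.ptp(P,axis=0)*1000).round(1),'circ',cv2.minEnclosingCircle(np.float32(P[:,:2]*1000)))
# stud top
k=ok&(X[...,2]>.049)&(X[...,2]<.057)&(np.hypot(X[...,0]-.537,X[...,1]-.0565)<.03)
if k.sum()>50: print('stud',cv2.minEnclosingCircle(np.float32(X[k][:,:2]*1000)),np.median(X[k][:,2]))
def goal(spot,phi,h,tipz=.063):
    n=np.array([np.sin(np.radians(20))*np.cos(phi),np.sin(np.radians(20))*np.sin(phi),np.cos(np.radians(20))])
    tgt=np.array(spot)+n*(h+tipz); print('angle err deg',np.degrees(np.arccos(-T[:,2]@n)).round(2),'rotvec tool deg',np.degrees(T.T@np.cross(T[:,2],-n)).round(2)); delta(tgt,s)
E
cat > r1.py <<'E'
from ring import *
goal((.6125,.0355,.025),np.radians(-16.1),.03)
cv2.imwrite('pics/'+fn+'v.png',im)
E
python3 r1.py w9
```

```text
tool [0.6534 0.024  0.2444] qv 0.0079 ft [-0.1  0.3 -1.5] gap 0.02364863890652442
1 [325 141  19  19 115] mean [0.6148 0.0348 0.0284] ext [178.5  23.8 360.5] circ ((690.909912109375, 33.66370391845703), 89.27082061767578)
2 [247 187  16  14  80] mean [0.5016 0.1246 0.0254] ext [27.2 27.6  8.6] circ ((501.086669921875, 125.19850158691406), 14.683518409729004)
stud ((539.3333740234375, 57.456825256347656), 19.4177188873291) 0.051973647294326686
angle err deg 0.25 rotvec tool deg [ 0.16 -0.18 -0.  ]
tool delta mm [ 28.4  19.8 127.8]
```

View pics/w9.png

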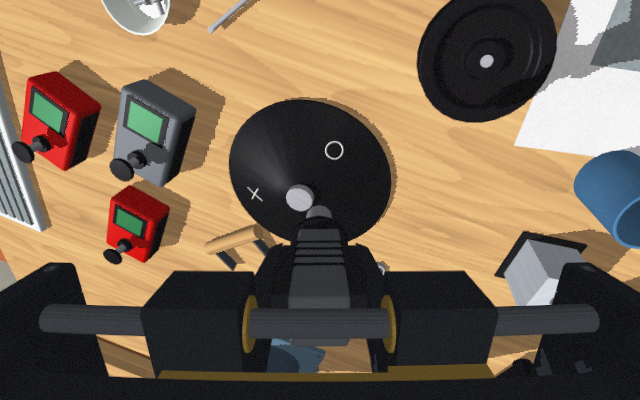

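The wrist view shows the ring at (334,150) and the cross at (254,194), with the probe square to the ring's slope to within 0.25°. I'll go to 30 mm off the surface.

servo_tool(xyz=[[14, 10, 20], [14, 10, 30], [0, 0, 30], [0, 0, 30], [0, 0, 18], [0, 0, 0], [0, 0, 0], [0, 0, 0], [0, 0, 0]], dr=[[0, 0, 0], [0, 0, 0], [0, 0, 0], [0, 0, 0], [0, 0, 0], [0, 0, 0], [0, 0, 0], [0, 0, 0], [0, 0, 0]], fingers=[1, 1, 1, 1, 1, 1, 1, 1, 1])

```text
t: 14.4
tool_pos: [0.644, 0.026, 0.1129]
tool_rot: [0.973, 0.157, -0.155, -0.073]
ft_force: [-0.5, 0.3, -1.2]
finger_gap: 0.0241
finger_force: 30.0
```

```bash
python3 - <<'E'
from h import *
p=arm.camera_params('wrist'); s=load('w9')[2]; print('ring from w9',onplane([(334.3,150.3)],p,.025,s).round(4))
E
cat >> r1.py <<'E'
cu=project([(.6125,.0355,.025)],p,s)[0]; print('expected ring px',cu)
T0=project([s['tool_pos']+T@[0,0,.063]],p,s)[0]; print('tip px',T0)
u,v=cu.astype(int); g=im[max(0,v-40):v+40,u-40:u+40].min(2); b=(g>100).astype(np.uint8)
cs,_=cv2.findContours(cv2.morphologyEx(b,cv2.MORPH_CLOSE,np.ones((3,3))),0,2)
for c in cs:
    if cv2.contourArea(c)>60:
        (x,y),ax,_=cv2.fitEllipse(c); q=[x+u-40,y+max(0,v-40)]; print('ell',np.round(q,1),np.round(ax,1),onplane([q],p,.025,s).round(4))
cv2.imwrite('pics/'+fn+'c.png',cv2.resize(im[max(0,v-80):v+120,u-130:u+130],(780,600)))
E
python3 r1.py w10
```

```text
ring from w9 [[0.6128 0.0343 0.025 ]]
tool [0.644  0.026  0.1129] qv 0.0065 ft [-0.5  0.3 -1.2] gap 0.024120271140155896
1 [304 188  27  21 161] mean [0.6184 0.0362 0.0273] ext [166.3  24.1 229.6] circ ((687.5146484375, 38.409454345703125), 83.17900848388672)
2 [206 239  20  20 100] mean [0.5039 0.1243 0.0273] ext [283.  103.8 229.8] circ ((629.1646118164062, 82.22300720214844), 148.8691864013672)
stud ((541.017822265625, 66.84288024902344), 15.876002311706543) 0.05211414892141367
angle err deg 0.3 rotvec tool deg [ 0.16 -0.25 -0.  ]
tool delta mm [-0.5 -0.8  0.8]
expected ring px [316.97873204 200.42013197]
tip px [318.04969197 210.40151503]
ell [317.  202.3] [25.1 31.6] [[0.6105 0.0349 0.025 ]]
```

The ring is at about (0.6122, 0.0348) over four views, within 2 mm. The tip is 31 mm off along the normal, so I'll go 28 mm and then ease in.

servo_tool(xyz=[[-1, 0, 10], [0, 0, 10], [0, 0, 6], [0, 0, 2], [0, 0, 1], [0, 0, 1], [0, 0, 1], [0, 0, 0], [0, 0, 0]], dr=[[0, 0, 0], [0, 0, 0], [0, 0, 0], [0, 0, 0], [0, 0, 0], [0, 0, 0], [0, 0, 0], [0, 0, 0], [0, 0, 0]], fingers=[1, 1, 1, 1, 1, 1, 1, 1, 1])

```text
t: 15.35
tool_pos: [0.632, 0.0287, 0.0828]
tool_rot: [0.972, 0.157, -0.156, -0.073]
ft_force: [-0.5, -0.7, -0.0]
finger_gap: 0.024
finger_force: 30.0
```

```bash
python3 r1.py w11; python3 -c "
from h import *
print(arm.state()['ft_force'])"
```

```text
tool [0.632  0.0287 0.0828] qv 0.0016 ft [-0.5 -0.7 -0. ] gap 0.023970644894402617
1 [303 196  30  22 233] mean [0.6185 0.0369 0.0261] ext [23.1 23.8 20.4] circ ((615.4132690429688, 35.27464294433594), 13.232771873474121)
2 [195 251  22  21 127] mean [0.5011 0.1256 0.0252] ext [31.4 28.1 10.2] circ ((500.26416015625, 125.81790161132812), 16.413738250732422)
stud ((548.682861328125, 70.4395523071289), 8.357779502868652) 0.05157660335037628
angle err deg 0.17 rotvec tool deg [ 0.11 -0.12  0.  ]
tool delta mm [  1.1  -0.7 -31.6]
expected ring px [316.98700484 210.05098124]
tip px [318.04913796 210.40163977]
ell [317.1 206.8] [19.3 29.4] [[0.6156 0.0363 0.025 ]]
[-0.84582569  0.62469991  0.75832717]
```

View pics/w11c.png

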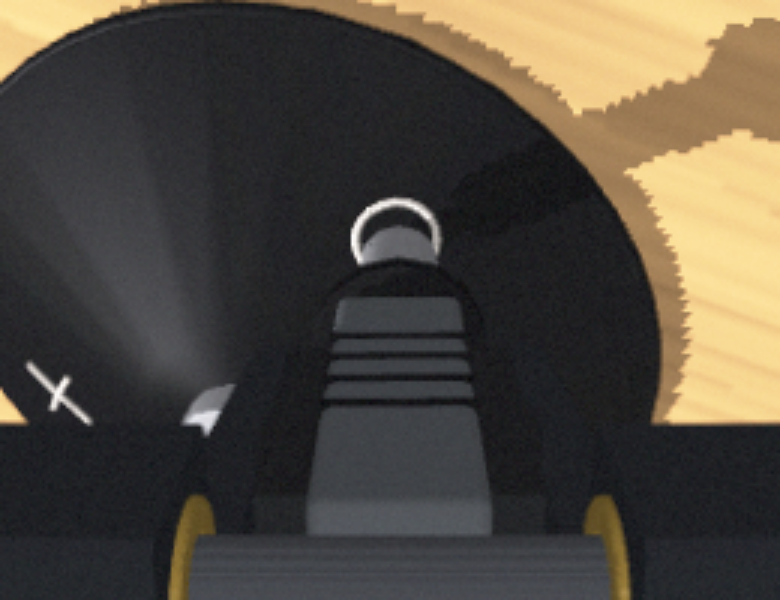

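The crop shows the ring centred around the probe's axis. The fitted ring centre is about (318,210) in the picture and the tip projects to (318,210). Contact has just begun, so I'll push another 3.5 mm.

servo_tool(xyz=[[0, 0, 1], [0, 0, 1], [0, 0, 1], [0, 0, 0.5], [0, 0, 0], [0, 0, 0], [0, 0, 0], [0, 0, 0]], dr=[[0, 0, 0], [0, 0, 0], [0, 0, 0], [0, 0, 0], [0, 0, 0], [0, 0, 0], [0, 0, 0], [0, 0, 0]], fingers=[1, 1, 1, 1, 1, 1, 1, 1])

```text
t: 16.2
tool_pos: [0.6307, 0.029, 0.0793]
tool_rot: [0.972, 0.157, -0.156, -0.073]
ft_force: [1.3, -0.5, 1.9]
finger_gap: 0.0236
finger_force: 30.0
```

```bash
python3 - <<'E'
from h import *
p=arm.camera_params('wrist'); F=[]
for i in range(8):
    s=arm.state(); F.append(s['ft_force']); im,D=arm.snapshot('wrist')
s=arm.state(); X,ok=cloud(p,D,s); T=Ro.from_quat(s['tool_rot']).as_matrix(); L=(X-s['tool_pos'])@T*1000
print(s['tool_pos'],np.mean(F,0).round(2),'axial',(-np.mean(F,0)@T[:,2]+1.1).round(2))
m=ok&(abs(L[...,1])<10)&(L[...,0]>13)&(L[...,0]<17)&(abs(L[...,2])<12); print('collar z (was -2.7)',np.median(L[m][:,2]))
g=ok&(L[...,2]>50)&(L[...,2]<75)&(abs(L[...,0])<25)&(abs(L[...,1])<20)&(X[...,2]>.01); A=np.c_[L[g][:,:2],np.ones(g.sum())]; c=np.linalg.lstsq(A,L[g][:,2],rcond=None)[0]; print('surface at axis, tool z',c[2],'slopes deg',np.degrees(c[:2]))
sc,Dc=arm.snapshot('scene'); cv2.imwrite('pics/end.png',sc)
d=cv2.absdiff(sc,load('scene0')[0])
E
```

```text
[0.63065546 0.02901313 0.07927449] [ 0.8  -0.38  2.31] axial 3.57
collar z (was -2.7) -2.6547787704225927
surface at axis, tool z 57.99485072787979 slopes deg [ 0.4257774  -0.48731302]
```

The axial push is 3.6 N, the surface lies 58 mm along the axis (nose about 5 mm in), it is square within 0.7°, and the grip has not slipped. Handing in.

```bash
python3 -c "
from plant import arm
print(arm.job_done())"
```

```text
the job is handed in; nothing more can be done
None
```

The job is handed in, with no verdict returned: I pressed the plunger to its stop and released it, and the probe is held square in the chalk ring with its nose about 5 mm in at about 3.6 N.

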